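# Set two door rails up on risers for painting

### The job

Set the two door rails up for painting: take apart the stack of three risers that lies on them, lay the two thin risers flat on the two bare prints on the drip card (one on each, turned as the prints are) and put the odd thick one flat in the free part of the offcut tray. Then lay both rails level across the two thin risers, lengthwise centred between the prints, parallel and well apart so that their edges can be painted. Leave the roll of masking tape where it lies.

Things in the scene. Friction and masses are not known exactly. Their poses are not given: they have to be found in the camera images.
- rail_1_mid (a point): A door rail primed off-white, its tenons bare wood, 30 mm wide (its x) x 20 mm thick x 210 mm long (its y) between the shoulders, with a stub tenon 22 x 8 x 12 mm on each end, 90 g; one of two alike, lying parallel on the bench, about 32 mm apart, under the riser stack. Origin at its centre, half-way up; z up.
- rail_2_mid (a point): The other rail: a door rail primed off-white, its tenons bare wood, 30 mm wide (its x) x 20 mm thick x 210 mm long (its y) between the shoulders, with a stub tenon 22 x 8 x 12 mm on each end, 90 g; one of two alike, lying parallel on the bench, about 32 mm apart, under the riser stack. Origin at its centre, half-way up; z up.
- riser_thin_long_mid (a point): thin riser, a ply offcut 110 x 68 x 22 mm, 90 g, to be used under the rails; in the stack, grasp across its 68 mm side. Origin at its centre, half-way up; x along its long side, y across its narrow side, z up as it lies.
- riser_thin_short_mid (a point): thin riser, a ply offcut 100 x 70 x 22 mm, 90 g, same thickness as the other thin one, to be used under the rails; in the stack, grasp across its 70 mm side. Origin at its centre, half-way up; x along its long side, y across its narrow side, z up as it lies.
- riser_thick_mid (a point): the odd riser: a thick, paler ply offcut 100 x 66 x 32 mm, 90 g, 10 mm thicker than the other two; in the stack, lying crosswise to the riser under it; belongs in the offcut tray; grasp across its 66 mm side. Origin at its centre, half-way up; x along its long side, y across its narrow side, z up as it lies.
- print_a (a point): one of two bare grey prints, 112 x 72 mm, in the blue paint of the grey drip card (fixed, 132 x 236 x 3 mm), where risers stood last time. Point: the print's centre on the card's face, 3 mm above the bench; x along the print's long side, y along the card towards the other print, 130 mm away, z up. The rails lie along this y, one each side of the line joining the prints (31 mm off it is good).
- print_b (a point): the other bare print, 112 x 72 mm, same axes as the first, which lies 130 mm away along -y.
- tray_space (a point): offcut tray: fixed, plywood, inside 135 (x) x 175 mm (y), walls 8 mm thick, rim 28 mm above the bench. Point: centre of its free part, on the floor, 6 mm above the bench; inside walls 67 mm away along x either way and 62 mm along +y; at -y two fixed round cores, 34 mm across, 28 mm high, about 74 mm away. A riser with its long side along y leaves room for fingers.
- tape_roll_mid (a point): bystander: roll of masking tape lying flat, 96 mm across, 25 mm high; point at its centre, half-way up. Leave it where it lies.

How it is judged:
At the end, for the whole second after the job is handed in: A thin riser flat on each print (15 mm, 0.17 rad); both rails resting on both, level (0.03 rad), along the card (0.12 rad), centred lengthwise (15 mm), within 48 mm of the line joining the prints, centres 43 mm or more apart; thick riser flat in the tray's free part (40 x 45 mm); all at rest ((((horizontal distance between riser_thin_long_mid and print_a below 0.015 m and angle between the x axis of riser_thin_long_mid and the x axis of print_a, either way round below 0.17 rad and height (world z) of riser_thin_long_mid below 0.0175 m and angle between riser_thin_long_mid's own z axis and vertical below 0.04 rad) and (horizontal distance between riser_thin_short_mid and print_b below 0.015 m and angle between the x axis of riser_thin_short_mid and the x axis of print_b, either way round below 0.17 rad and height (world z) of riser_thin_short_mid below 0.0175 m and angle between riser_thin_short_mid's own z axis and vertical below 0.04 rad)) or ((horizontal distance between riser_thin_long_mid and print_b below 0.015 m and angle between the x axis of riser_thin_long_mid and the x axis of print_b, either way round below 0.17 rad and height (world z) of riser_thin_long_mid below 0.0175 m and angle between riser_thin_long_mid's own z axis and vertical below 0.04 rad) and (horizontal distance between riser_thin_short_mid and print_a below 0.015 m and angle between the x axis of riser_thin_short_mid and the x axis of print_a, either way round below 0.17 rad and height (world z) of riser_thin_short_mid below 0.0175 m and angle between riser_thin_short_mid's own z axis and vertical below 0.04 rad))) and y of rail_1_mid in the frame of print_a between 0.05 and 0.08 m and x of rail_1_mid in the frame of print_a between -0.048 and 0.048 m and angle between the y axis of each of rail_1_mid, rail_2_mid and the y axis of print_a, either way round below 0.12 rad and angle between each of rail_1_mid, rail_2_mid's own z axis and vertical below 0.03 rad and height (world z) of rail_1_mid between 0.0315 and 0.038 m and linear speed of each of rail_1, rail_2, riser_thin_long, riser_thin_short, riser_thick below 0.01 m/s and y of rail_2_mid in the frame of print_a between 0.05 and 0.08 m and x of rail_2_mid in the frame of print_a between -0.048 and 0.048 m and height (world z) of rail_2_mid between 0.0315 and 0.038 m and horizontal distance between rail_1_mid and rail_2_mid above 0.043 m and x of riser_thick_mid in the frame of tray_space between -0.04 and 0.04 m and y of riser_thick_mid in the frame of tray_space between -0.045 and 0.045 m and z of riser_thick_mid in the frame of tray_space between 0.01 and 0.02 m and angle between riser_thick_mid's own z axis and vertical below 0.06 rad); the robot touches nothing.
It fails at once if the roll of masking tape is pushed more than 25 mm (distance of tape_roll_mid from where it was at the start of the episode above 0.025 m).
It also fails if it takes over 112 s, if anything falls off the work surface, if the arm or the gripper's body presses on something with over 40 N, if the wrist force passes 120 N, or if a joint passes its speed limit or range.

### The arm

A 6-joint arm with a two-finger parallel gripper is mounted at the origin on a cart in front of the work surface, level with it; the furniture and walls round the work are solid. World frame = base frame: x ahead of the robot, y to its left, z up, the work surface at z = 0. Lengths are in m, angles in rad, forces in N, time in s.
With the tool pointing down it reaches from about 0.425 to 0.95 m from the base axis. Payload 3.5 kg.
Tool frame: the origin (TCP) lies at the very end of the fingers, on their centre line; the grasp point (between the pads) lies 19 mm behind it; z points along the fingers, y is the line along which they close (so a half turn about z gives the same grasp; the last joint's range is limited). The gripper opens to 85 mm and grips with 20 to 120 N. Pads are 22 mm wide; open, the fingers measure 114 mm over their backs; the gripper's body (76 mm by 85 mm) begins 54 mm behind the grasp point. The pads swing forward as they close: fully open they stand 13 mm farther back than shut.
Start: joints at [1.167, 0.286, 1.577, -0, 1.279, -0.15], TCP at [0.169, 0.653, 0.231] pointing down, gripper open.
Joint ranges: [-2.77, 2.77], [-0.9, 2.22], [0.21, 2.48], [-1.53, 4.67], [0.24, 2.81], [-2.84, 2.84]. Speed limits (rad/s): [2.79, 2.79, 3.14, 3.14, 3.14, 3.14].

### API

Orientations are given as a 3x3 rotation matrix whose columns are the frame's x, y, z axes.
In Python, from bench import * gives the robot as it stands.
- The arm moves only by the shell command python3 -m jog 'ROWS' [FORCE]. ROWS is JSON, a list of rows, each a list of 5 numbers: the shift along the world's x, y, z in mm, then the turn about the world's z in rad, then the closure in counts, from 0 (fully open) to 255 (shut). In form: [[dx, dy, dz, twist, jaw], ...]. A call has 1 to 8 rows; each row shifts and turns the commanded pose from where the row before left it; what a row does not reach is not made up. A row lasts 1/12 s, in which the tool goes at most 41.7 mm and 7.16 degrees, less where a joint would pass 70% of its speed; a pose out of reach is approached as far as the arm can. A call with a gripper value outside its range is refused whole. The fingers move at their own pace and stop on an object; FORCE is the grip in N (left out, the last holds). Time passes only in rows, so rows that do not move let the fingers close. It gives the time, the measured TCP pose, the force, the opening and the grip force at its end, in the units of the state.
- observe(): the state, without advancing time (a new reading comes with each control period).
- snapshot(name): name is "scene" or "top"; returns a dict with "image" (420x560x3 uint8, blue, green, red), "intrinsics" (3x3 intrinsics, pixels), "dist_coeffs" ([k1, k2, p1, p2, k3] as OpenCV has them; the pictures are not rectified), "rvec" (rotation vector, rad) and "tvec" (3), from world to camera coordinates, as OpenCV has them. Camera axes: x right, y down, z forward; pixel columns grow to the right and rows downward; lengths in m; the calibration is good to about 2 mm. A picture is of the moment at which its call begins. There is no depth.
- sign_off(): hands the job in; it is judged then, once.
The state is a dict: "clock": time; "joints": joint angles; "dq": joint speeds; "joint_efforts": joint torques, N m; "eef_pos": TCP position; "eef_rot": TCP orientation; "contact_force": force on the tool from outside, world axes, zero at the start; "torque": the same for the moment, N m; "gripper_width": finger opening in m; "grip_force": force on a finger pad.
Only numpy, scipy, OpenCV 4.12 (cv2) and the standard library are available. Lean on these libraries where they do the work, as an engineer would, in place of code of your own. Each camera call takes 0.05 s, during which the arm holds its last target. There are 200 camera calls.

## Working session

There is one attempt and no reset: what is moved stays moved. The work goes in short steps, Python scripts to look and compute and a shell command to move; the robot and the scene stay as the last step left them, time stands still between calls to the robot, and variables do not carry over. Pictures are saved under pics/ and viewed, at most 14 in all, crops included, and the job is handed in when it is done.

```bash
mkdir -p pics; ls
cat > h.py <<'E'
from bench import *
import cv2, numpy as np
def shot(cam,name):
    s=snapshot(cam); cv2.imwrite(f'pics/{name}.png',s['image']); np.savez(f'pics/{name}.npz',**s); return s
def w(s,px,z):
    K=np.array(s['intrinsics'],float);D=np.array(s['dist_coeffs'],float)
    R,_=cv2.Rodrigues(np.array(s['rvec'],float));t=np.array(s['tvec'],float).ravel()
    u=cv2.undistortPoints(np.array(px,float).reshape(-1,1,2),K,D).reshape(-1,2)
    d=np.c_[u,np.ones(len(u))]@R; c=-R.T@t
    zz=np.broadcast_to(z,len(d))
    return c+d*((zz-c[2])/d[:,2])[:,None]
def load(n): return dict(np.load(f'pics/{n}.npz'))
E
python3 - <<'E'
from h import *
for c in ('top','scene'):
    s=shot(c,c+'0'); R,_=cv2.Rodrigues(np.array(s['rvec'],float)); print(c,-R.T@np.array(s['tvec']).ravel())
o=observe();print(o['eef_rot'],o['clock'],o['gripper_width'])
a=cv2.imread('pics/top0.png');
E
```

```text
pics
top [ 0.42657625 -0.32964809  0.91580612]
scene [ 0.22483761 -0.82099963  0.73786009]
[[-9.67964010e-01  2.51087556e-01 -8.44953134e-04]
 [ 2.51088763e-01  9.67962102e-01 -1.95003235e-03]
 [ 3.28253753e-04 -2.09971938e-03 -9.99997742e-01]] 0.1 0.085447688320591
```

View pics/top0.png

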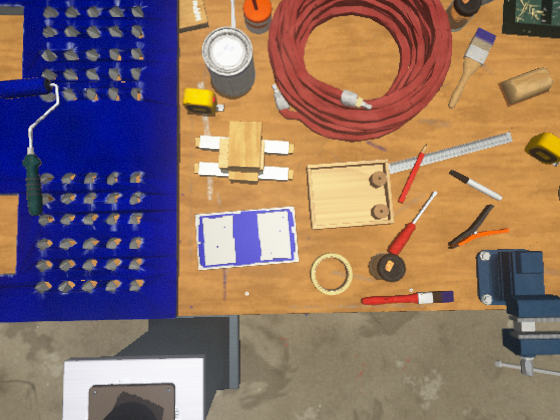

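View pics/scene0.png

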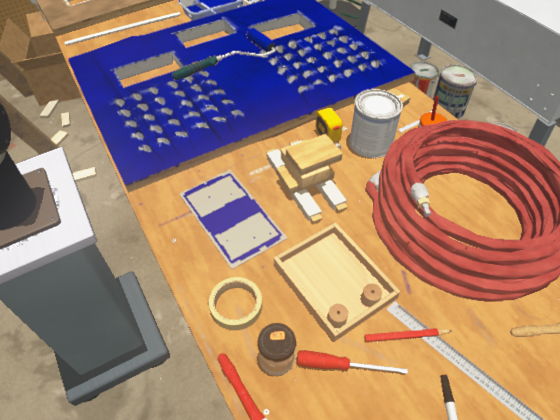

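The top view shows the stack at about (245,148) on two rails. The card is at (247,238), the tray at (350,193) with its cores at the right, and the tape at (331,273). I'll enlarge both views.

Run:
```python
from h import *
a=cv2.imread('pics/top0.png')[105:300,180:405]; cv2.imwrite('pics/c1.png',cv2.resize(a,None,fx=3,fy=3,interpolation=cv2.INTER_CUBIC))
a=cv2.imread('pics/scene0.png')[125:345,175:405]; cv2.imwrite('pics/c2.png',cv2.resize(a,None,fx=2.7,fy=2.7,interpolation=cv2.INTER_CUBIC))
```

```text
(no output)
```

View pics/c1.png

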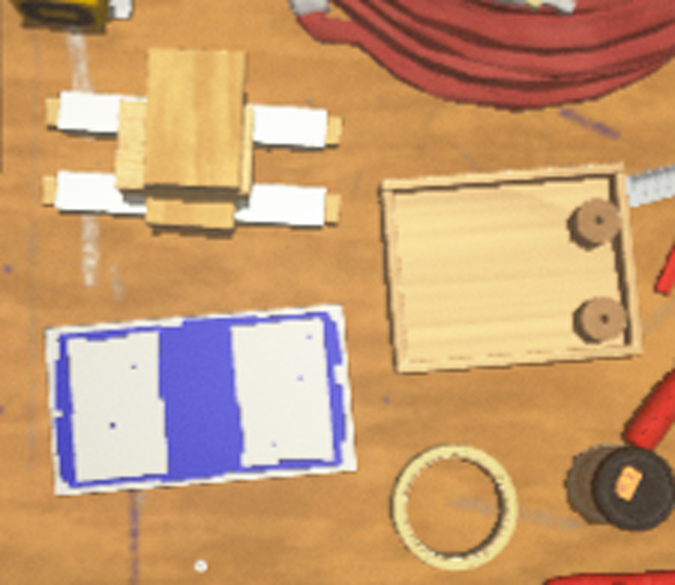

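View pics/c2.png

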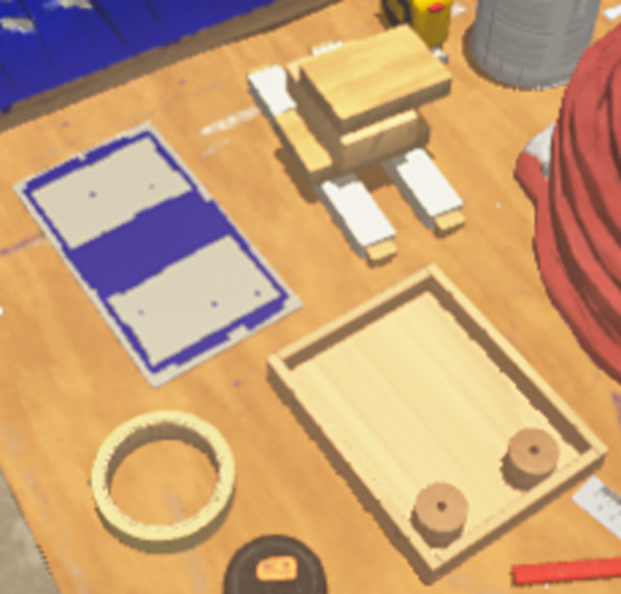

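Run:
```python
from h import *
np.set_printoptions(precision=4,suppress=True)
s=load('top0')
def q(n,p,z):
    p=np.array(p,float)/3+[180,105]-1/3; r=w(s,p,z)[:,:2]
    print(n,'c',r.mean(0),end=' ')
    if len(r)==4:
        e=(r[1]+r[2]-r[0]-r[3])/2; f=(r[3]+r[2]-r[0]-r[1])/2  # e: left->right (-y), f: top->bottom (-x)
        for v in(-e,-f): print('%.4f ang %.3f'%(np.hypot(*v),np.arctan2(v[1],v[0])),end='; ')
    print()
    return r
q('top',[(148,49),(246,51),(241,189),(147,185)],.096)
q('printL',[(67,338),(158,331),(167,474),(75,482)],.003)
q('printR',[(232,325),(324,318),(333,459),(243,467)],.003)
q('card',[(46,328),(343,305),(355,470),(57,494)],.003)
q('tray',[(380,183),(622,164),(640,353),(400,372)],.028)
print(q('cores',[(597,222),(602,319)],.028))
q('tape',[(455,508)],.025)
q('railU',[(61,92),(327,110),(325,148),(57,130)],.02)
q('railL',[(58,172),(326,187),(325,226),(57,209)],.02)
q('mid',[(119,98),(253,105),(250,193),(116,188)],.074)
print(q('botnear',[(150,227),(233,232)],.042))
# scene check of top riser, print
s2=load('scene0')
def p2(p): return np.array(p,float)/2.7+[175,125]-.3
r=w(s2,p2([(301,72),(403,27),(451,78),(342,123)]),.096);print(r[:,:2],r[:,:2].mean(0))
r=w(s2,p2([(17,187),(148,124),(301,303),(155,385)]),.003);print('card',r[:,:2].mean(0))
r=w(s2,p2([(267,358),(433,267),(607,450),(432,582)]),.028);print('tray',r[:,:2].mean(0))
```

```text
top c [ 0.6257 -0.2676] 0.0691 ang 1.525; 0.1001 ang -0.032; 
printL c [ 0.4196 -0.1963] 0.0719 ang 1.635; 0.1127 ang 0.054; 
printR c [ 0.4283 -0.3271] 0.0720 ang 1.635; 0.1116 ang 0.055; 
card c [ 0.424  -0.2622] 0.2345 ang 1.632; 0.1303 ang 0.059; 
tray c [ 0.5214 -0.5051] 0.1879 ang 1.634; 0.1478 ang 0.069; 
cores c [ 0.518  -0.5741] 
[[ 0.5558 -0.5735]
 [ 0.4802 -0.5746]]
tape c [ 0.3374 -0.4573] 
railU c [ 0.6428 -0.2596] 0.2103 ang 1.489; 0.0304 ang -0.088; 
railL c [ 0.5805 -0.2582] 0.2099 ang 1.496; 0.0300 ang -0.037; 
mid c [ 0.6105 -0.2576] 0.0989 ang 1.511; 0.0666 ang -0.043; 
botnear c [ 0.5528 -0.2595] 
[[ 0.5552 -0.228 ]
 [ 0.5504 -0.2911]]
[[ 0.5738 -0.2421]
 [ 0.6717 -0.239 ]
 [ 0.6704 -0.3072]
 [ 0.5718 -0.3052]] [ 0.6219 -0.2734]
card [ 0.4234 -0.2648]
tray [ 0.5189 -0.5106]
```

```bash
python3 -m jog '[[26,-27,0,0.11,0],[26,-27,0,0.11,0],[26,-27,0,0,0],[26,-27,0,0,0],[26,-27,0,0,0],[26,-27,0,0,0],[26,-27,0,0,0],[26,-27,0,0,0]]' 40; python3 -m jog '[[26,-27,0,0,0],[26,-27,0,0,0],[26,-27,0,0,0],[26,-27,0,0,0],[20,-34,0,0,0],[8,-40,0,0,0],[8,-40,0,0,0],[8,-40,0,0,0]]'; python3 -m jog '[[8,-40,0,0,0],[8,-40,0,0,0],[8,-40,0,0,0],[8,-40,0,0,0],[8,-40,0,0,0],[8,-40,0,0,0],[8,-40,0,0,0],[8,-40,0,0,0]]'
```

```text
clock: 0.77
eef_pos: [0.3781, 0.4357, 0.2308]
eef_rot: [[-0.999, 0.034, -0.001], [0.034, 0.999, -0.001], [0.001, -0.001, -1.0]]
contact_force: [0.2, 1.1, 0.2]
gripper_width: 0.0855
grip_force: 0.0
clock: 1.43
eef_pos: [0.5253, 0.1734, 0.2307]
eef_rot: [[-0.999, 0.034, -0.001], [0.034, 0.999, -0.0], [0.001, -0.0, -1.0]]
contact_force: [0.2, 1.1, 0.4]
gripper_width: 0.0856
grip_force: 0.0
clock: 2.1
eef_pos: [0.5891, -0.1466, 0.2308]
eef_rot: [[-0.999, 0.034, -0.001], [0.034, 0.999, 0.0], [0.001, 0.0, -1.0]]
contact_force: [1.2, -0.0, -0.5]
gripper_width: 0.085
grip_force: 0.0
```

```bash
python3 -m jog '[[10,-38,0,0,0],[10,-38,0,0,0],[10,-38,0,0,0],[5,-9,-20,0,0],[0,0,-40,0,0],[0,0,-40,0,0],[0,0,-31,0,0],[0,0,0,0,0]]'
python3 - <<'E'
from h import *
s=shot('scene','s1')
a=s['image'][60:260,200:420]; cv2.imwrite('pics/c3.png',cv2.resize(a,None,fx=2.7,fy=2.7,interpolation=cv2.INTER_CUBIC))
E
```

```text
clock: 2.77
eef_pos: [0.6189, -0.2646, 0.0901]
eef_rot: [[-0.999, 0.034, -0.015], [0.034, 0.999, 0.009], [0.015, 0.009, -1.0]]
contact_force: [-2.1, 0.7, -1.7]
gripper_width: 0.0854
grip_force: 0.0
```

View pics/c3.png

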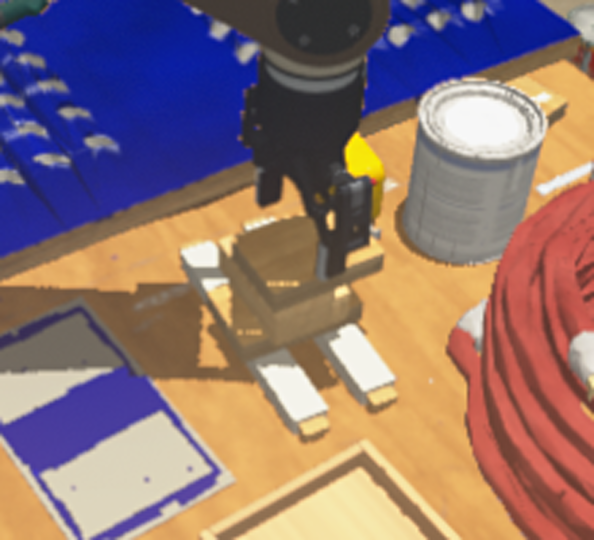

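The open fingers stand over the top riser, with the near finger at about (330,275) in the crop, just at the riser's near edge. I'll let the arm settle, then shift it a few mm towards -y.

```bash
python3 -m jog '[[2,-3,0,0,0],[2,-3,0,0,0],[0,0,0,0,0]]'; python3 -m jog '[[0,0,-5,0,0],[0,0,-5,0,0],[0,0,-5,0,0],[0,0,0,0,0]]'
```

```text
clock: 3.07
eef_pos: [0.6309, -0.2754, 0.1045]
eef_rot: [[-0.999, 0.034, 0.006], [0.034, 0.999, -0.004], [-0.006, -0.004, -1.0]]
contact_force: [0.2, -0.7, 0.7]
gripper_width: 0.0853
grip_force: 0.0
clock: 3.4
eef_pos: [0.6275, -0.273, 0.0838]
eef_rot: [[-0.999, 0.034, -0.002], [0.034, 0.999, 0.001], [0.002, 0.001, -1.0]]
contact_force: [0.0, 0.6, -0.1]
gripper_width: 0.0856
grip_force: 0.0
```

```bash
python3 -m jog '[[0,1,-4,0,0],[0,1,-4,0,0],[0,0,-4,0,0],[0,0,0,0,0],[0,0,0,0,0]]'; python3 -m jog '[[0,0,0,0,60],[0,0,0,0,100],[0,0,0,0,120],[0,0,0,0,120],[0,0,0,0,120],[0,0,0,0,120]]' 40
```

```text
clock: 3.82
eef_pos: [0.6282, -0.2714, 0.0727]
eef_rot: [[-0.999, 0.034, -0.001], [0.034, 0.999, 0.001], [0.001, 0.001, -1.0]]
contact_force: [-0.6, -0.1, 0.4]
gripper_width: 0.0856
grip_force: 0.0
clock: 4.32
eef_pos: [0.6289, -0.272, 0.074]
eef_rot: [[-0.999, 0.034, 0.001], [0.034, 0.999, -0.001], [-0.001, -0.001, -1.0]]
contact_force: [1.0, 0.4, 3.5]
gripper_width: 0.0689
grip_force: 46.9
```

```bash
python3 -m jog '[[0,0,10,0,120],[0,0,20,0,120],[0,0,20,0,120],[0,0,5,0,120],[-33,12,0,0.09,120],[-34,12,0,0,120],[-34,13,0,0,120],[-34,13,0,0,120]]'; python3 -m jog '[[-34,13,0,0,120],[-34,12,0,0,120],[0,0,-10,0,120],[0,0,-30,0,120],[0,0,-30,0,120],[0,0,-20,0,120],[0,0,0,0,120],[0,0,0,0,120]]'
```

```text
clock: 4.98
eef_pos: [0.4914, -0.2207, 0.1273]
eef_rot: [[-0.998, -0.056, -0.002], [-0.056, 0.998, 0.001], [0.002, 0.001, -1.0]]
contact_force: [-0.2, -0.5, -0.9]
gripper_width: 0.0691
grip_force: 46.6
clock: 5.65
eef_pos: [0.4245, -0.1959, 0.0372]
eef_rot: [[-0.998, -0.056, -0.003], [-0.056, 0.998, 0.002], [0.003, 0.002, -1.0]]
contact_force: [0.3, 0.7, -0.2]
gripper_width: 0.0689
grip_force: 46.5
```

Run:
```python
from h import *
s=shot('scene','s2')
a=s['image'][130:290,160:380]; cv2.imwrite('pics/c4.png',cv2.resize(a,None,fx=3,fy=3,interpolation=cv2.INTER_CUBIC))
o=observe();print(o['eef_pos'],o['gripper_width'],o['grip_force'])
```

```text
[ 0.42569682 -0.19679557  0.03862361] 0.0691809643073053 46.517454385757446
```

View pics/c4.png

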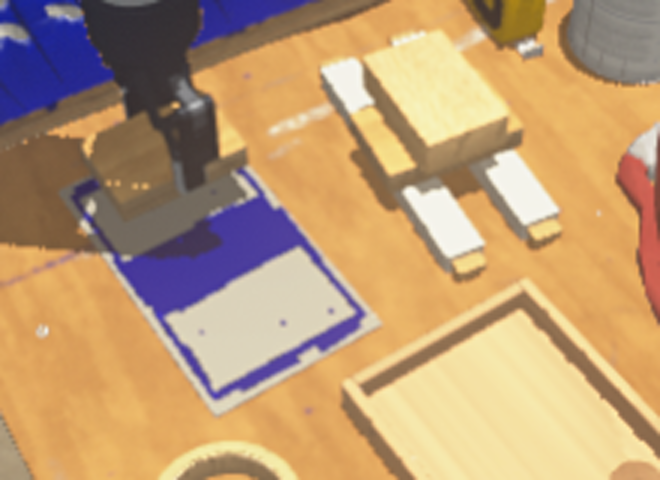

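The riser hangs squarely over the left print with its near lower edge from about (125,218) to (245,163). The thick riser sits alone on the bottom one. Lowering now.

```bash
python3 -m jog '[[0,0,-12,0,120],[0,0,-10,0,120],[0,0,-6,0,120],[0,0,-3,0,120],[0,0,-2,0,120],[0,0,0,0,120],[0,0,0,0,120]]'
python3 - <<'E'
from h import *
s=shot('scene','s3'); p=[(125,218),(243,165)]
E
```

```text
clock: 6.28
eef_pos: [0.4257, -0.1968, 0.0056]
eef_rot: [[-0.998, -0.056, 0.0], [-0.056, 0.998, -0.0], [-0.0, -0.0, -1.0]]
contact_force: [0.4, 0.3, -1.1]
gripper_width: 0.0691
grip_force: 46.6
```

```bash
python3 -m jog '[[0,0,-2,0,120],[0,0,-1,0,120],[0,0,0,0,60],[0,0,0,0,0],[0,0,0,0,0],[0,0,0,0,0]]'; python3 -m jog '[[0,0,12,0,0],[0,0,30,-0.12,0],[0,0,40,-0.12,0],[0,0,40,-0.12,0],[0,20,0,-0.12,0],[0,40,0,-0.12,0],[0,40,0,-0.12,0],[0,40,0,-0.12,0]]'
python3 - <<'E'
from h import *
s=shot('top','t1')
a=s['image'][110:285,190:310]; cv2.imwrite('pics/c5.png',cv2.resize(a,None,fx=3.4,fy=3.4,interpolation=cv2.INTER_CUBIC))
E
```

```text
clock: 6.83
eef_pos: [0.4255, -0.1967, 0.0024]
eef_rot: [[-0.998, -0.056, 0.0], [-0.056, 0.998, -0.0], [-0.0, -0.0, -1.0]]
contact_force: [0.6, 0.2, 0.2]
gripper_width: 0.0852
grip_force: 0.0
clock: 7.5
eef_pos: [0.4257, -0.066, 0.1246]
eef_rot: [[-0.726, 0.688, 0.001], [0.688, 0.726, -0.0], [-0.001, 0.0, -1.0]]
contact_force: [0.2, 0.2, -0.7]
gripper_width: 0.0858
grip_force: 0.0
```

View pics/c5.png

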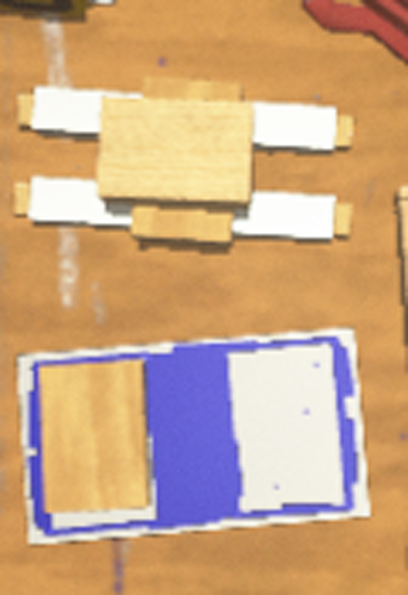

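The first riser lies on the left print, at corners (38,367)–(152,506) in the crop. The thick riser and both long ends of the bottom riser are now clear.

Run:
```python
from h import *
np.set_printoptions(precision=4,suppress=True)
s=load('t1')
def q(n,p,z):
    p=np.array(p,float)/3.4+[190,110]-.35; r=w(s,p,z)[:,:2]
    e=(r[1]+r[2]-r[0]-r[3])/2; f=(r[3]+r[2]-r[0]-r[1])/2
    print(n,'c',r.mean(0),*['%.4f ang %.3f;'%(np.hypot(*v),np.arctan2(v[1],v[0])) for v in(-e,-f)])
q('placed',[(38,367),(144,360),(152,506),(45,514)],.025)
q('thick',[(104,97),(253,102),(250,203),(98,197)],.074)
q('bot',[(146,77),(241,82),(232,245),(135,242)],.042)
q('card',[(18,355),(354,329),(369,516),(29,543)],.003)
q('railU',[(34,86),(337,105),(334,151),(33,130)],.02)
q('railL',[(31,177),(336,195),(333,241),(30,222)],.02)
```

```text
placed c [ 0.4243 -0.1971] 0.0721 ang 1.623; 0.0991 ang 0.046;
thick c [ 0.6097 -0.2583] 0.0979 ang 1.520; 0.0663 ang -0.054;
bot c [ 0.6086 -0.2638] 0.0648 ang 1.514; 0.1123 ang -0.071;
card c [ 0.4239 -0.2619] 0.2351 ang 1.631; 0.1302 ang 0.059;
railU c [ 0.6435 -0.2598] 0.2099 ang 1.490; 0.0317 ang -0.055;
railL c [ 0.58   -0.2578] 0.2101 ang 1.494; 0.0317 ang -0.054;
```

```bash
python3 -m jog '[[26,-28,0,-0.123,0],[26,-28,0,-0.123,0],[26,-29,0,-0.123,0],[26,-29,0,-0.123,0],[26,-29,0,-0.124,0],[27,-29,0,-0.124,0],[27,-29,0,-0.124,0],[0,0,0,0,0]]'; python3 -m jog '[[0,0,-20,0,0],[0,0,-20,0,0],[0,0,-10,0,0],[0,0,0,0,0],[0,0,0,0,0]]'
```

```text
clock: 8.22
eef_pos: [0.613, -0.2734, 0.1228]
eef_rot: [[0.051, 0.999, 0.002], [0.999, -0.051, -0.002], [-0.002, 0.002, -1.0]]
contact_force: [-0.2, -0.5, -0.3]
gripper_width: 0.0856
grip_force: 0.0
clock: 8.63
eef_pos: [0.6092, -0.2676, 0.0736]
eef_rot: [[0.044, 0.999, -0.002], [0.999, -0.044, 0.001], [0.001, -0.002, -1.0]]
contact_force: [0.6, -0.1, 0.4]
gripper_width: 0.0851
grip_force: 0.0
```

```bash
python3 -m jog '[[0,5,-10,-0.01,0],[0,4,-10,0,0],[0,0,-5,0,0],[0,0,0,0,0],[0,0,0,0,0]]'; python3 -m jog '[[0,0,0,0,60],[0,0,0,0,100],[0,0,0,0,130],[0,0,0,0,130],[0,0,0,0,130],[0,0,0,0,130]]' 40
```

```text
clock: 9.05
eef_pos: [0.6096, -0.2588, 0.0489]
eef_rot: [[0.055, 0.999, -0.001], [0.999, -0.055, 0.0], [0.0, -0.001, -1.0]]
contact_force: [-0.6, 0.3, 0.9]
gripper_width: 0.0855
grip_force: 0.0
clock: 9.55
eef_pos: [0.6105, -0.2596, 0.0502]
eef_rot: [[0.055, 0.998, 0.001], [0.998, -0.055, -0.001], [-0.001, 0.002, -1.0]]
contact_force: [0.1, -0.6, 3.2]
gripper_width: 0.0651
grip_force: 47.3
```

```bash
python3 -m jog '[[0,0,10,0,130],[0,0,20,0,130],[0,0,25,0,130],[-12,-32,5,0.11,130],[-13,-33,0,0,130],[-13,-33,0,0,130],[-13,-33,0,0,130],[-13,-33,0,0,130]]'; python3 -m jog '[[-13,-33,0,0,130],[-13,-30,0,0,130],[0,0,-20,0,130],[0,0,-25,0,130],[0,0,-10,0,130],[0,0,0,0,130],[0,0,0,0,130]]';  python3 - <<'E'
from h import *
s=shot('scene','s4')
a=s['image'][180:350,240:430]; cv2.imwrite('pics/c6.png',cv2.resize(a,None,fx=3,fy=3,interpolation=cv2.INTER_CUBIC))
E
```

```text
clock: 10.22
eef_pos: [0.5448, -0.424, 0.1093]
eef_rot: [[-0.055, 0.998, -0.001], [0.998, 0.055, 0.001], [0.001, -0.001, -1.0]]
contact_force: [1.1, -0.4, -0.4]
gripper_width: 0.065
grip_force: 46.8
clock: 10.8
eef_pos: [0.5195, -0.4851, 0.0534]
eef_rot: [[-0.055, 0.998, -0.002], [0.998, 0.055, 0.002], [0.002, -0.002, -1.0]]
contact_force: [-0.2, -0.1, -0.5]
gripper_width: 0.065
grip_force: 46.8
```

View pics/c6.png

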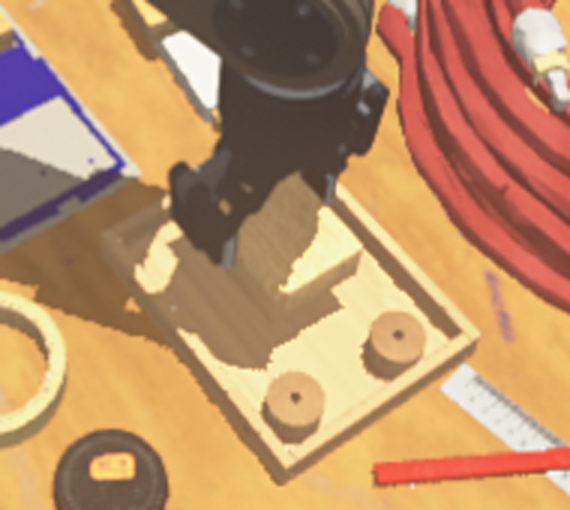

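The thick riser is centred over the tray's free part, its near face at about (320,270), clear of the cores at (397,340) and (294,405). Lowering.

```bash
python3 -m jog '[[0,0,-15,0,130],[0,0,-12,0,130],[0,0,-6,0,130],[0,0,-3,0,130],[0,0,-2,0,130],[0,0,0,0,130],[0,0,0,0,130]]'
```

```text
clock: 11.43
eef_pos: [0.5201, -0.4864, 0.0166]
eef_rot: [[-0.055, 0.998, 0.0], [0.998, 0.055, -0.0], [-0.0, 0.0, -1.0]]
contact_force: [0.8, 0.1, -0.4]
gripper_width: 0.0648
grip_force: 46.8
```

```bash
python3 -m jog '[[0,0,-1,0,130],[0,0,-1,0,130],[0,0,0,0,130]]'; python3 -m jog '[[0,0,0,0,60],[0,0,0,0,0],[0,0,0,0,0],[0,0,0,0,0],[0,0,10,0,0],[0,0,30,0,0],[0,0,40,0.1,0],[0,0,20,0.12,0]]'
```

```text
clock: 11.68
eef_pos: [0.5201, -0.4864, 0.0147]
eef_rot: [[-0.055, 0.998, 0.001], [0.998, 0.055, -0.001], [-0.001, 0.0, -1.0]]
contact_force: [0.1, 0.1, -0.2]
gripper_width: 0.0653
grip_force: 46.8
clock: 12.35
eef_pos: [0.5212, -0.4878, 0.12]
eef_rot: [[-0.276, 0.961, 0.004], [0.961, 0.276, -0.005], [-0.006, 0.002, -1.0]]
contact_force: [0.7, -1.1, 2.3]
gripper_width: 0.0857
grip_force: 0.0
```

```bash
python3 -m jog '[[9,22,0,0.123,0],[9,22,0,0.123,0],[9,22,0,0.123,0],[9,22,0,0.123,0],[9,22,0,0.123,0],[9,22,0,0.123,0],[9,22,0,0.123,0],[9,22,0,0.123,0]]'; python3 -m jog '[[10,23,0,0.123,0],[10,24,0,0.123,0],[0,0,-10,0,0],[0,0,-20,0,0],[0,0,-15,0,0],[0,0,0,0,0],[0,0,0,0,0]]'
```

```text
clock: 13.02
eef_pos: [0.5924, -0.3092, 0.1155]
eef_rot: [[-0.954, 0.301, 0.001], [0.301, 0.954, -0.001], [-0.001, -0.0, -1.0]]
contact_force: [0.3, 0.1, -0.2]
gripper_width: 0.0854
grip_force: 0.0
clock: 13.6
eef_pos: [0.6106, -0.2631, 0.0678]
eef_rot: [[-0.998, 0.067, -0.003], [0.067, 0.998, 0.002], [0.003, 0.002, -1.0]]
contact_force: [-0.7, -0.3, -0.3]
gripper_width: 0.0855
grip_force: 0.0
```

```bash
python3 -m jog '[[0,0,-15,0,0],[0,0,-15,0,0],[0,0,-10,0,0],[0,0,-5,0,0],[0,0,0,0,0]]'; python3 -m jog '[[0,0,0,0,60],[0,0,0,0,100],[0,0,0,0,120],[0,0,0,0,120],[0,0,0,0,120],[0,0,0,0,120]]' 40
```

```text
clock: 14.02
eef_pos: [0.6104, -0.2624, 0.0217]
eef_rot: [[-0.998, 0.066, -0.004], [0.066, 0.998, 0.002], [0.004, 0.002, -1.0]]
contact_force: [0.3, 0.4, -0.6]
gripper_width: 0.0857
grip_force: 0.0
clock: 14.52
eef_pos: [0.6123, -0.2634, 0.0251]
eef_rot: [[-0.998, 0.066, 0.001], [0.066, 0.998, -0.001], [-0.001, -0.001, -1.0]]
contact_force: [-0.5, -0.1, 1.8]
gripper_width: 0.0667
grip_force: 46.3
```

```bash
python3 -m jog '[[0,0,10,0,120],[0,0,20,0,120],[0,0,25,0,120],[-30,-10,5,0.12,120],[-30,-11,0,0,120],[-30,-11,0,0,120],[-30,-11,0,0,120],[-30,-11,0,0,120]]'; python3 -m jog '[[-31,-10,0,0,120],[0,0,0,0,120],[0,0,-20,0,120],[0,0,-25,0,120],[0,0,-15,0,120],[0,0,-10,0,120],[0,0,0,0,120],[0,0,0,0,120]]'
```

```text
clock: 15.18
eef_pos: [0.4605, -0.3173, 0.0849]
eef_rot: [[-0.999, -0.055, 0.0], [-0.055, 0.999, -0.0], [-0.0, -0.0, -1.0]]
contact_force: [-0.7, -0.8, -0.5]
gripper_width: 0.0668
grip_force: 46.1
clock: 15.85
eef_pos: [0.4311, -0.3271, 0.0144]
eef_rot: [[-0.999, -0.054, -0.0], [-0.054, 0.999, 0.0], [0.0, 0.0, -1.0]]
contact_force: [0.3, -0.7, -1.0]
gripper_width: 0.0666
grip_force: 46.0
```

Lower the last bit, release, lift, swing clear, and take a picture.

```bash
python3 -m jog '[[0,0,-3,0,120],[0,0,-2,0,120],[0,0,-1,0,120],[0,0,0,0,120],[0,0,0,0,60],[0,0,0,0,0],[0,0,0,0,0],[0,0,0,0,0]]';  python3 -m jog '[[0,0,12,0,0],[0,0,30,-0.12,0],[0,0,40,-0.12,0],[0,0,40,-0.12,0],[0,-40,0,-0.12,0],[0,-40,0,-0.12,0],[0,-40,0,-0.12,0],[0,-40,0,-0.12,0]]'
python3 - <<'E'
from h import *
s=shot('top','t2'); shot('scene','s5')
a=s['image'][110:285,190:410]; cv2.imwrite('pics/c7.png',cv2.resize(a,None,fx=3.4,fy=3.4,interpolation=cv2.INTER_CUBIC))
E
```

```text
clock: 16.52
eef_pos: [0.4311, -0.3274, 0.0087]
eef_rot: [[-0.999, -0.054, 0.0], [-0.054, 0.999, -0.001], [-0.0, -0.001, -1.0]]
contact_force: [-0.0, -0.7, -0.3]
gripper_width: 0.0853
grip_force: 0.0
clock: 17.18
eef_pos: [0.4311, -0.489, 0.1325]
eef_rot: [[-0.703, 0.711, 0.001], [0.711, 0.703, -0.002], [-0.002, -0.0, -1.0]]
contact_force: [0.2, 0.2, -0.2]
gripper_width: 0.0855
grip_force: 0.0
```

View pics/c7.png

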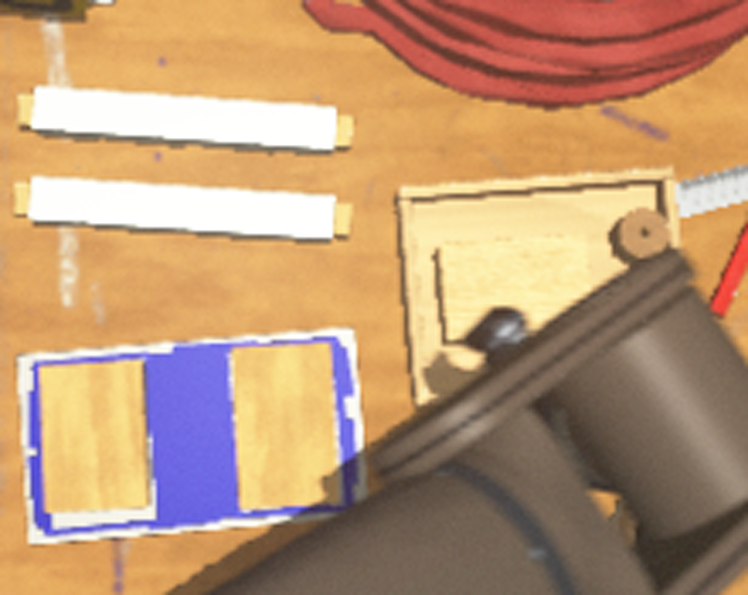

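Both risers cover their prints, the thick one lies in the tray, and the rails are unmoved at crop rows 86–151 and 177–241. Next is the near rail with a partly closed gripper, because the gap between the rails is narrow.

```bash
python3 - <<'E'
from h import *
s=load('t2')
def q(n,p,z):
    p=np.array(p,float)/3.4+[190,110]-.35; r=w(s,p,z)[:,:2]
    e=(r[1]+r[2]-r[0]-r[3])/2; f=(r[3]+r[2]-r[0]-r[1])/2
    print(n,'c',r.mean(0),*['%.4f ang %.3f;'%(np.hypot(*v),np.arctan2(v[1],v[0])) for v in(-e,-f)])
q('L',[(38,367),(144,360),(152,506),(45,514)],.025)
q('R',[(229,349),(332,343),(340,500),(240,510)],.025)
q('thick',[(437,250),(583,240),(583,333),(443,341)],.038)
q('tray',[(398,189),(673,169),(676,169),(398,189)],.028)
E
python3 -m jog '[[21,32,0,-0.123,90],[21,33,0,-0.123,90],[21,33,0,-0.123,90],[21,33,0,-0.123,90],[21,33,0,-0.123,90],[22,33,0,-0.123,90],[22,33,0,-0.122,90],[0,0,0,0,90]]'
```

```text
L c [ 0.42429105 -0.19710855] 0.0721 ang 1.623; 0.0991 ang 0.046;
R c [ 0.42967937 -0.32618932] 0.0691 ang 1.632; 0.1079 ang 0.044;
thick c [ 0.51748406 -0.48056339] 0.0971 ang 1.618; 0.0625 ang 0.004;
tray c [ 0.59557281 -0.50166072] 0.1912 ang 1.628; 0.0010 ang 1.555;
clock: 17.95
eef_pos: [0.5815, -0.2523, 0.1313]
eef_rot: [[0.066, 0.998, 0.002], [0.998, -0.066, 0.002], [0.002, 0.001, -1.0]]
contact_force: [-0.5, -0.2, 0.5]
gripper_width: 0.0555
grip_force: 0.0
```

```bash
python3 -m jog '[[0,0,-20,-0.012,90],[0,0,-30,0,90],[0,0,-30,0,90],[0,0,-15,0,90],[0,0,-6,0,90],[0,0,0,0,90],[0,0,0,0,90]]'
```

```text
clock: 18.53
eef_pos: [0.5795, -0.2594, 0.0307]
eef_rot: [[0.081, 0.997, 0.001], [0.997, -0.081, -0.001], [-0.001, 0.001, -1.0]]
contact_force: [1.0, 0.3, -0.2]
gripper_width: 0.0549
grip_force: 0.0
```

```bash
python3 -m jog '[[0,0,-10,0,90],[0,0,-10,0,90],[0,0,-5,0,90],[0,0,0,0,90],[0,0,0,0,120],[0,0,0,0,150],[0,0,0,0,190],[0,0,0,0,190]]' 40; python3 -m jog '[[0,0,0,0,190],[0,0,0,0,190],[0,0,0,0,190]]'
```

```text
clock: 19.2
eef_pos: [0.5793, -0.2591, 0.005]
eef_rot: [[0.081, 0.997, 0.001], [0.997, -0.081, -0.001], [-0.001, 0.001, -1.0]]
contact_force: [-0.6, -0.9, -0.7]
gripper_width: 0.029
grip_force: 41.1
clock: 19.45
eef_pos: [0.5793, -0.2591, 0.005]
eef_rot: [[0.081, 0.997, 0.001], [0.997, -0.081, -0.001], [-0.001, 0.001, -1.0]]
contact_force: [0.3, -0.1, 2.6]
gripper_width: 0.0288
grip_force: 41.4
```

```bash
python3 -m jog '[[0,0,10,0,190],[0,0,25,0,190],[0,0,30,0,190],[-30,-1,5,0.07,190],[-36,-1,0,0.07,190],[-36,-1,0,0,190],[-36,-1,0,0,190],[-36,-1,0,0,190]]'; python3 -m jog '[[-9,0,0,0,190],[0,0,0,0,190],[0,0,-15,0,190],[0,0,-15,0,190],[0,0,-8,0,190],[0,0,0,0,190],[0,0,0,0,190]]'
```

```text
clock: 20.12
eef_pos: [0.4031, -0.2633, 0.0745]
eef_rot: [[-0.06, 0.998, -0.0], [0.998, 0.06, 0.0], [0.0, -0.0, -1.0]]
contact_force: [-1.4, -0.9, -0.6]
gripper_width: 0.029
grip_force: 41.1
clock: 20.7
eef_pos: [0.3964, -0.2638, 0.0362]
eef_rot: [[-0.06, 0.998, -0.0], [0.998, 0.06, 0.001], [0.001, -0.0, -1.0]]
contact_force: [-0.5, -1.1, -0.4]
gripper_width: 0.0291
grip_force: 41.1
```

Run:
```python
from h import *
s=shot('scene','s6')
a=s['image'][130:290,160:380]; cv2.imwrite('pics/c8.png',cv2.resize(a,None,fx=3,fy=3,interpolation=cv2.INTER_CUBIC))
```

```text
(no output)
```

View pics/c8.png

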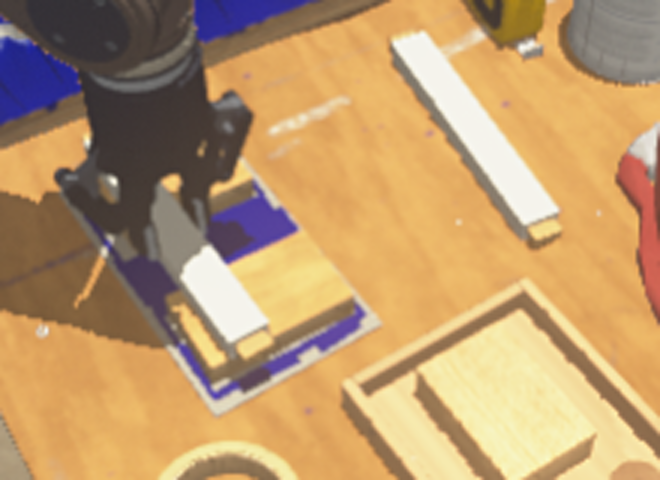

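The rail hangs level just above both risers near the card's left edge, with its near end at about (250,335). Lower, release partly, lift.

```bash
python3 -m jog '[[0,0,-4,0,190],[0,0,-2,0,190],[0,0,-1,0,190],[0,0,0,0,190],[0,0,0,0,190],[0,0,0,0,150],[0,0,0,0,100],[0,0,0,0,100]]'; python3 -m jog '[[0,0,0,0,100],[0,0,15,0,95],[0,0,30,0,95],[0,0,40,0,95],[20,0,10,-0.06,90],[38,0,0,-0.08,90],[38,0,0,0,90],[38,0,0,0,90]]'
```

```text
clock: 21.42
eef_pos: [0.3959, -0.264, 0.0295]
eef_rot: [[-0.059, 0.998, 0.0], [0.998, 0.059, -0.0], [-0.0, 0.0, -1.0]]
contact_force: [0.9, 0.3, -0.1]
gripper_width: 0.0518
grip_force: 0.0
clock: 22.08
eef_pos: [0.5315, -0.264, 0.1252]
eef_rot: [[0.082, 0.997, 0.001], [0.997, -0.082, -0.001], [-0.001, 0.001, -1.0]]
contact_force: [0.3, -0.5, 0.3]
gripper_width: 0.0549
grip_force: 0.0
```

```bash
python3 -m jog '[[38,1,0,0,90],[38,1,0,0,90],[37,2,0,0,90],[0,0,-20,0,90],[0,0,-30,0,90],[0,0,-30,0,90],[0,0,-15,0,90],[0,0,0,0,90]]'; python3 -m jog '[[0,0,-10,0,90],[0,0,-10,0,90],[0,0,-5,0,90],[0,0,0,0,90],[0,0,0,0,90]]'
```

```text
clock: 22.75
eef_pos: [0.6395, -0.2579, 0.0237]
eef_rot: [[0.081, 0.997, -0.009], [0.997, -0.081, 0.005], [0.004, -0.009, -1.0]]
contact_force: [-0.5, 0.2, -1.0]
gripper_width: 0.0553
grip_force: 0.0
clock: 23.17
eef_pos: [0.6431, -0.2601, 0.0049]
eef_rot: [[0.081, 0.997, 0.001], [0.997, -0.081, -0.0], [-0.0, 0.001, -1.0]]
contact_force: [-0.3, 0.2, 0.7]
gripper_width: 0.0554
grip_force: 0.0
```

```bash
python3 -m jog '[[0,0,0,0,120],[0,0,0,0,150],[0,0,0,0,190],[0,0,0,0,190],[0,0,0,0,190],[0,0,0,0,190],[0,0,0,0,190]]' 40; python3 -m jog '[[0,0,10,0,190],[0,0,25,0,190],[0,0,30,0,190],[-30,0,5,0.07,190],[-36,0,0,0.07,190],[-36,0,0,0,190],[-36,0,0,0,190],[-36,0,0,0,190]]'; python3 -m jog '[[-13,0,0,0,190],[0,0,0,0,190],[0,0,-15,0,190],[0,0,-15,0,190],[0,0,-8,0,190],[0,0,0,0,190],[0,0,0,0,190]]'
```

```text
clock: 23.75
eef_pos: [0.6436, -0.2603, 0.0056]
eef_rot: [[0.081, 0.997, 0.002], [0.997, -0.081, -0.001], [-0.001, 0.002, -1.0]]
contact_force: [-0.7, -0.8, 4.9]
gripper_width: 0.0288
grip_force: 41.1
clock: 24.42
eef_pos: [0.4665, -0.2589, 0.0737]
eef_rot: [[-0.06, 0.998, -0.002], [0.998, 0.06, 0.001], [0.001, -0.001, -1.0]]
contact_force: [0.1, -0.6, -0.9]
gripper_width: 0.0292
grip_force: 40.4
clock: 25.0
eef_pos: [0.4561, -0.2595, 0.0359]
eef_rot: [[-0.06, 0.998, -0.001], [0.998, 0.06, 0.001], [0.001, -0.001, -1.0]]
contact_force: [0.1, -0.3, -0.7]
gripper_width: 0.0291
grip_force: 40.3
```

```bash
python3 -m jog '[[0,0,-4,0,190],[0,0,-2,0,190],[0,0,-1,0,190],[0,0,0,0,190],[0,0,0,0,190],[0,0,0,0,150],[0,0,0,0,105],[0,0,0,0,105]]'; python3 -m jog '[[0,0,0,0,105],[0,0,15,0,105],[0,0,30,0,105],[0,0,40,0,105],[30,20,10,0,90],[20,36,0,0,90],[10,39,0,0,90],[10,39,0,0,90]]'; python3 -m jog '[[0,40,0,0,90],[0,40,0,0,90],[0,20,0,0,90],[0,0,0,0,90],[0,0,0,0,90]]'
python3 - <<'E'
from h import *
s=shot('top','t3'); s2=shot('scene','s7')
a=cv2.resize(s['image'][180:290,190:410],None,fx=2.7,fy=2.7,interpolation=cv2.INTER_CUBIC)
b=cv2.resize(s2['image'][150:270,160:380],None,fx=2.7,fy=2.45,interpolation=cv2.INTER_CUBIC); cv2.imwrite('pics/c9.png',np.vstack([a,b]))
E
```

```text
clock: 25.67
eef_pos: [0.4558, -0.2599, 0.0293]
eef_rot: [[-0.059, 0.998, 0.0], [0.998, 0.059, -0.0], [-0.0, 0.0, -1.0]]
contact_force: [0.4, -0.4, -0.7]
gripper_width: 0.0499
grip_force: 0.0
clock: 26.33
eef_pos: [0.5268, -0.1249, 0.1251]
eef_rot: [[-0.058, 0.998, 0.002], [0.998, 0.058, -0.001], [-0.001, 0.002, -1.0]]
contact_force: [-0.4, -0.5, -0.2]
gripper_width: 0.0555
grip_force: 0.0
clock: 26.75
eef_pos: [0.5257, -0.025, 0.1243]
eef_rot: [[-0.062, 0.998, -0.0], [0.998, 0.062, -0.0], [-0.0, -0.0, -1.0]]
contact_force: [-0.5, -0.5, 0.1]
gripper_width: 0.0551
grip_force: 0.0
```

View pics/c9.png

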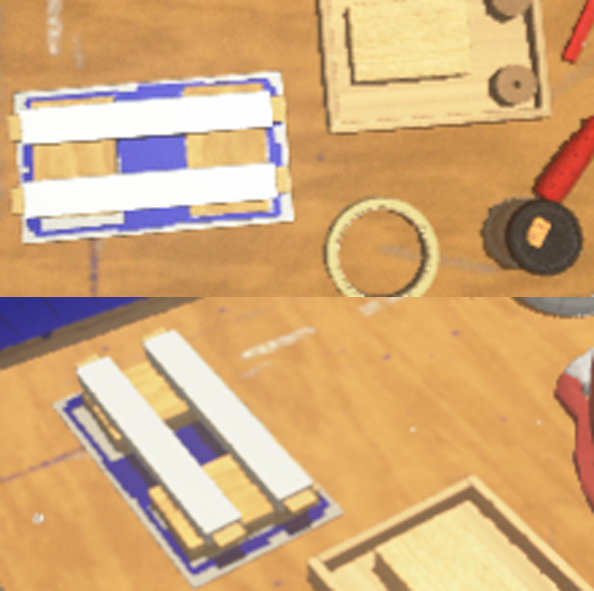

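Both rails lie parallel across both risers. I'll check the numbers, including the left riser, which shows a strip of bare print at (80,222).

Run:
```python
from h import *
s=load('t3')
c=np.array([.424,-.262]);a=.059;X=np.array([np.cos(a),np.sin(a)]);Y=np.array([-X[1],X[0]])
def q(n,p,z):
    p=np.array(p,float)/2.7+[190,180]-.3; r=w(s,p,z)[:,:2]-c; r=np.c_[r@X,r@Y]*1000
    print(n,r.mean(0).round(1),r.round(1).tolist())
q('far',[(21,110),(271,92),(273,125),(23,144)],.045)
q('near',[(22,184),(274,164),(277,197),(25,215)],.045)
q('Lrfar',[(35,106),(112,98)],.025); q('Rrfar',[(184,92),(262,86)],.025)
q('Lr sides y',[(33,160),(116,155)],.025);q('Rr sides',[(188,150),(267,145)],.025)
q('tape',[(382,253)],.025)
```

```text
far [32.5 -0.4] [[46.9, 104.3], [46.1, -105.4], [18.4, -104.9], [18.5, 104.3]]
near [-27.7   1.7] [[-14.6, 107.1], [-14.1, -103.2], [-41.6, -103.5], [-40.3, 106.2]]
Lrfar [51.5 63.1] [[50.5, 96.1], [52.4, 30.1]]
Rrfar [ 52.9 -65.3] [[52.9, -31.8], [53.0, -98.9]]
Lr sides y [ 4.1 65.3] [[4.7, 100.6], [3.5, 29.9]]
Rr sides [  2.6 -65.4] [[3.1, -31.6], [2.2, -99.3]]
tape [ -96.6 -189.7] [[-96.6, -189.7]]
```

```bash
python3 -c "
from bench import *
print(sign_off())"
```

```text
the job is handed in; nothing more can be done
None
```

I signed the job off at about 27 s. By my final pictures, both thin risers are on the prints within 5 mm, the rails lie parallel across them about 60 mm apart and centred within 2 mm, the thick riser is flat in the tray's free part, and the tape roll was never touched. The sign-off call returned no verdict.

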